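Find the thread hand of a tank cap and hold the cap lifted off

ROBOT

A 6-joint arm with a two-finger parallel gripper is mounted at the origin on a cart in front of the work surface, level with it; the furniture and walls round the work are solid. World frame = base frame: x ahead of the robot, y to its left, z up, the work surface at z = 0. Lengths are in m, angles in rad, forces in N, time in s.
With the tool pointing down it reaches from about 0.35 to 0.975 m from the base axis. Payload 4.9 kg.
Tool frame: the origin (TCP) lies between the finger pads; the fingertips stand 19 mm ahead of it and the grasp point (between the pads) is the TCP; z points along the fingers, y is the direction in which the jaws open and shut (so a half turn about z gives the same grasp; the last joint's range is limited). The gripper opens to 85 mm and grips with 20 to 120 N. Pads are 22 mm wide; open, the fingers measure 114 mm over their backs; the gripper's body (76 mm by 85 mm) begins 54 mm behind the grasp point. The pads swing forward as they close: fully open they stand 13 mm farther back than shut.
Start: joints at [-1.255, 0.053, 1.613, -0, 1.476, -0.119], TCP at [0.263, -0.567, 0.25] pointing down, gripper open.
Joint ranges: [-3.01, 3.01], [-1.01, 2.22], [0.06, 2.58], [-1.02, 4.17], [0.09, 2.62], [-3.14, 3.14]. Speed limits (rad/s): [2.57, 2.57, 3.14, 3.14, 3.14, 3.14].

INTERFACE

Orientations are given as a unit quaternion [w, x, y, z].
In Python, from plant import state, grab_frame, calibration, job_done gives the robot as it stands. The module is installed in compiled form; this text tells all that it offers.
- The arm moves only by the tool servo_tool, never from a script. Its argument "deltas" is a list that holds one entry, the list of rows, each a list of 5 numbers: the finger opening in mm, from 0 to 85.4, then the shift along the world's x, y, z in mm, then the turn about the world's z in units of 6 degrees (1.0 is 6 degrees). A call has 1 to 5 rows; each row is the pose to reach, as a shift and turn from the pose commanded when the call began; what a row does not reach only later rows make up. A row lasts 1/8 s, in which the tool goes at most 62.5 mm and 10.7 degrees, less where a joint would pass 70% of its speed; a pose out of reach is approached as far as the arm can. A call with a gripper value outside its range is refused whole. The fingers move at their own pace and stop on an object; the grip force is fixed at half the most. Time passes only in rows, so rows that repeat a pose let the fingers close. It gives the time, the measured TCP pose, the force and the opening at its end, in the units of the state.
- state(): the state, without advancing time (a new reading comes with each control period).
- grab_frame(name): name is "side" or "top" or "wrist"; returns the picture (384x512x3 uint8, red, green, blue); there is no depth.
- calibration(name): a dict with "intrinsics" (3x3 intrinsics, pixels), "world_from_camera" (4x4, takes a point from camera to world coordinates). Camera axes: x right, y down, z forward; pixel columns grow to the right and rows downward; lengths in m; the calibration is good to about 2 mm. A picture is of the moment at which its call begins: read the wrist's pose just before it. calibration takes no time and is no camera call; for the wrist camera it gives the pose at the moment of the call.
- job_done(): hands the job in, once; it reports no verdict.
The state is a dict: "time": time; "joint_pos": joint angles; "joint_vel": joint speeds; "joint_efforts": joint torques, N m; "tool_pos": TCP position; "tool_rot": TCP orientation; "contact_force": force on the tool from outside, world axes, zero at the start; "ft_torque": the same for the moment, N m; "gripper_width": opening from 0.0 (shut) to 1.0 (fully open).
Only numpy, scipy, OpenCV 4.12 (cv2) and the standard library are available. Lean on these libraries where they do the work, as an engineer would, in place of code of your own. Each camera call takes 0.05 s, during which the arm holds its last target.

TASK

The two tanks of the resin unit have opposite threads, and nobody noted which one is left-handed. Find out by trying which way the wing cap of the wider tank loosens, unscrew it without forcing it the wrong way and lift it off, leaving the narrower tank's cap shut. Finish while still holding the cap in the gripper, upright and still, at least 5 cm up above its own tank: do not put it down or let go.

Things in the scene. Friction and masses are not known exactly. Their poses are not given: they have to be found in the camera images.
- carrier: flat aluminium plate 110 x 270 x 12 mm on the bench, fixed, carrying the two tanks 120 mm apart along its y axis, 60 mm to either side of its centre. Origin at the centre of its underside; z up. One tank has a right-hand thread (loosens anticlockwise seen from above), the other a left-hand one (loosens clockwise); which is which changes and is hidden under the caps.
- big_tank: the wider grey tank, 88 mm across and 50 mm high, with a steel band, fixed on the carrier at either end of it. Origin at the centre of its underside, 12 mm above the bench; its flat top is 62 mm above the bench and carries the cap.
- small_tank: the narrower grey tank, 62 mm across, otherwise like the wider one, at the carrier's other end. Origin at the centre of its underside.
- big_cap: black cap, about 60 g, on the wider tank; origin at the centre of its underside. Coarse thread: 3 deg of play, then a hard stop the tightening way (0.4 N m on the tool shows it; do not force it). The loosening way it turns easily without rising, lifts straight off from 50 deg on, and stops hard at 70: turn it 60. Sideways and upward play 1.5 mm; clear of the neck once 20 mm up.
- big_cap_wing (a point): centre of that cap's wing, on the cap's axis, 99 mm above the bench while shut. The straight upright wing is 44 mm long (this frame's x), 12 mm thick (y) and 22 mm high (z, up); grip it across its thickness. Below it is the round skirt, 49 mm across, 26 mm high, its top 11 mm below this point. Shut, x is parallel to the carrier's x.
- small_cap_wing (a point): the same point on the identical cap of the narrower tank, which stays shut.
Mind the look-alikes: they are no part of the job. Leave any orange look-alike of the big_cap alone.

How it is judged:
By the outcome, as a careful person would: the job done as asked, in the order asked, and still so for the second after the job is handed in, while the arm keeps its last pose, push and grip.
It also fails if it takes over 35 s, if anything falls off the work surface, if the arm or the gripper's body presses on something with over 40 N, if the wrist force passes 120 N, or if a joint passes its speed limit or range.

## Working session

There is one attempt and no reset: what is moved stays moved. The work goes in short steps, Python scripts to look and compute and a tool call to move; the robot and the scene stay as the last step left them, time stands still between calls to the robot, and variables do not carry over. Pictures are saved under pics/ and viewed, and the job is handed in when it is done.

Besides the shell and the picture viewer there is one more tool, called after "Call:" by a JSON object that holds its "method" and its "body". servo_tool: Moves the arm, as the interface text tells. Its arguments: {"type":"object","properties":{"deltas":{"type":"array","items":{"type":"array","items":{"type":"array","items":{"type":"number"}}}}},"required":["deltas"]}

```bash
mkdir -p pics
python3 - <<'E'
from plant import *
import cv2
for n in ("top","side","wrist"):
    cv2.imwrite(f"pics/{n}0.png",grab_frame(n)[:,:,::-1])
    c=calibration(n);print(n,c["intrinsics"].tolist(),c["world_from_camera"].round(4).tolist())
s=state();print(s)
E
```

```text
top [[399.2570449970772, 0.0, 252.7150285966949], [0.0, 399.2570449970772, 188.52795968278005], [0.0, 0.0, 1.0]] [[0.0153, -0.9941, 0.107, 0.4504], [-0.9991, -0.0195, -0.0387, 0.1133], [0.0406, -0.1063, -0.9935, 0.9161], [0.0, 0.0, 0.0, 1.0]]
side [[426.5552522496978, 0.0, 261.4696104563989], [0.0, 426.5552522496978, 194.3623658463158], [0.0, 0.0, 1.0]] [[-0.9948, -0.0559, 0.0846, 0.4904], [-0.1002, 0.672, -0.7337, 0.7679], [-0.0158, -0.7384, -0.6742, 0.7002], [0.0, 0.0, 0.0, 1.0]]
wrist [[290.08535228703647, 0.0, 259.45716723320186], [0.0, 290.08535228703647, 192.94217227004034], [0.0, 0.0, 1.0]] [[0.4224, -0.8618, -0.281, 0.3357], [-0.9064, -0.4023, -0.1288, -0.533], [-0.002, 0.3091, -0.951, 0.3731], [0.0, 0.0, 0.0, 1.0]]
{'time': 0.15, 'joint_pos': array([-1.25496591e+00,  5.32028291e-02,  1.61400049e+00, -1.88572430e-05,
        1.47602379e+00, -1.19002486e-01]), 'joint_vel': array([-0.00033733, -0.00383684, -0.00543985,  0.00173255, -0.00024836,
        0.00017027]), 'joint_efforts': array([ 1.20065724e-05, -3.94244313e+01, -3.70721841e+01, -2.25064332e-04,
        4.66765530e-03, -3.58041780e-05]), 'tool_pos': array([ 0.26313369, -0.56638863,  0.24933382]), 'tool_rot': array([-8.12350711e-04,  9.76457478e-01,  2.15708428e-01, -8.96369756e-05]), 'contact_force': array([-0.30952639,  0.17594489,  0.47408021]), 'ft_torque': array([-0.04552344,  0.06597758, -0.02135663]), 'gripper_width': 0.9980122668591699}
```

View pics/top0.png

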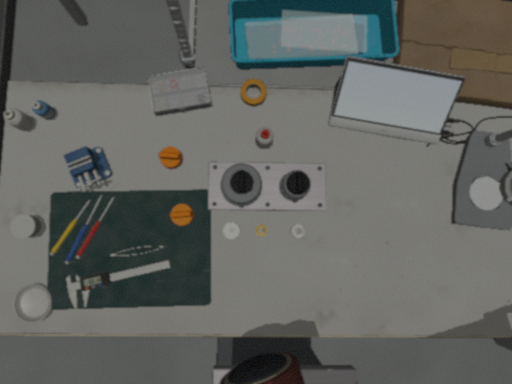

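View pics/side0.png

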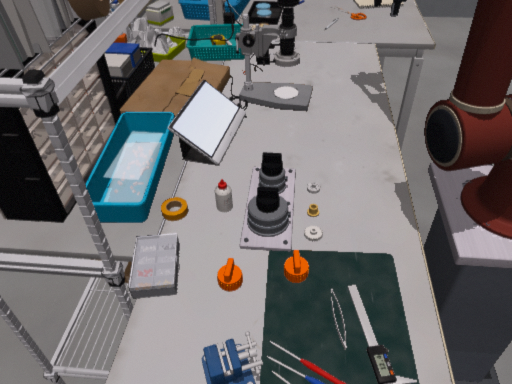

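View pics/wrist0.png

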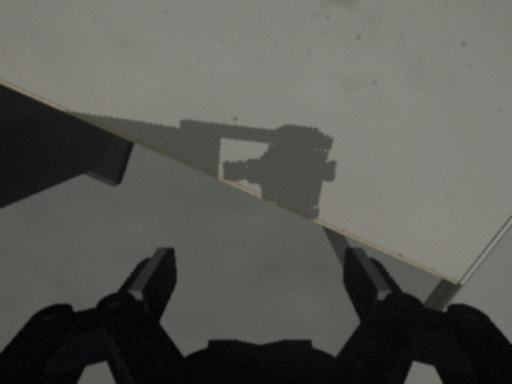

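The top view shows the carrier at about (267,186). The wider tank is on the left at (241,183), the narrower one at (296,184), and the orange look-alikes at (171,157) and (181,215). I'll zoom in next.

Run:
```python
import cv2
a=cv2.imread("pics/top0.png")[150:220,200:335]
b=cv2.imread("pics/side0.png")[140:260,230:310]
cv2.imwrite("pics/topz.png",cv2.resize(cv2.convertScaleAbs(a,alpha=1.6),None,fx=5.9,fy=5.9,interpolation=cv2.INTER_CUBIC))
cv2.imwrite("pics/sidez.png",cv2.resize(cv2.convertScaleAbs(b,alpha=1.8),None,fx=5,fy=5,interpolation=cv2.INTER_CUBIC))
```

```text
(no output)
```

View pics/topz.png

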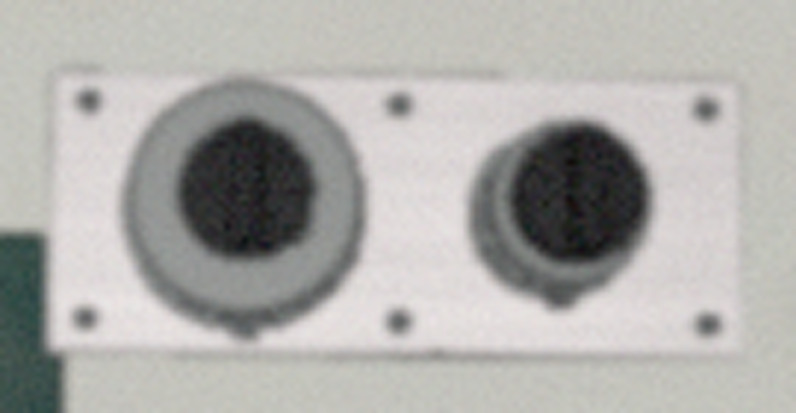

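View pics/sidez.png

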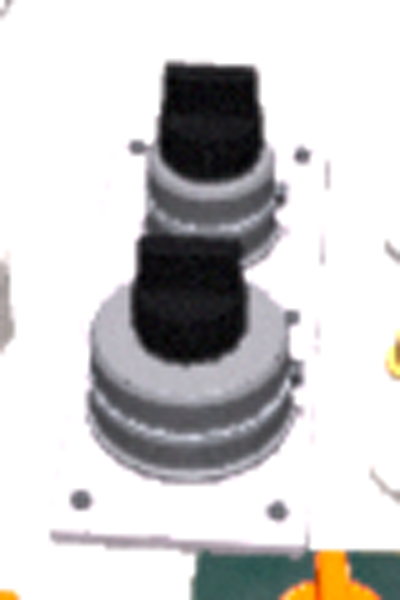

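```bash
cat > h.py <<'E'
import numpy as np
from plant import *
def ray(n,uv,z,cal=None):
    c=cal or calibration(n);K=np.array(c["intrinsics"]);T=np.array(c["world_from_camera"])
    d=T[:3,:3]@np.linalg.solve(K,[uv[0],uv[1],1]);o=T[:3,3]
    return o+d*(z-o[2])/d[2]
E
python3 - <<'E'
from h import *
f=lambda u,v,z:ray("top",(200+(u+.5)/5.9-.5,150+(v+.5)/5.9-.5),z).round(4)
print("corners",[f(*p,.012) for p in((57,72),(740,82),(742,355),(45,352))])
S=[f(*p,.012) for p in((88,100),(400,104),(707,108),(84,318),(399,322),(708,324))]
print("screws",S, np.mean(S,axis=0))
print("bigtop",f(246,196,.062),"bigskirt",f(247,188,.088),"small",f(579,192,.088))
g=lambda u,v,z:ray("side",(230+(u+.5)/5-.5,140+(v+.5)/5-.5),z).round(4)
print("side wing top big ends",g(140,237,.11),g(244,240,.11),"small",g(165,64,.11),g(258,67,.11))
print("sidescrews",[g(*p,.012) for p in((81,500),(278,512),(302,155),(137,147))])
print("tank top c", g(190,335,.062))
E
```

```text
corners [array([0.6072, 0.1784, 0.012 ]), array([ 0.6092, -0.0883,  0.012 ]), array([ 0.5023, -0.0886,  0.012 ]), array([0.4987, 0.1801, 0.012 ])]
screws [array([0.5965, 0.1662, 0.012 ]), array([0.5976, 0.0451, 0.012 ]), array([ 0.5986, -0.0752,  0.012 ]), array([0.512 , 0.1655, 0.012 ]), array([0.5126, 0.0445, 0.012 ]), array([ 0.514 , -0.0754,  0.012 ])] [0.55521667 0.04511667 0.012     ]
bigtop [0.5543 0.1048 0.062 ] bigskirt [0.554  0.1048 0.088 ] small [ 0.5549 -0.0134  0.088 ]
side wing top big ends [0.5748 0.1035 0.11  ] [0.5314 0.1018 0.11  ] small [ 0.5762 -0.0171  0.11  ] [ 0.5335 -0.0182  0.11  ]
sidescrews [array([0.5959, 0.1649, 0.012 ]), array([0.5113, 0.1644, 0.012 ]), array([ 0.5134, -0.0764,  0.012 ]), array([ 0.5978, -0.076 ,  0.012 ])]
tank top c [0.5534 0.111  0.062 ]
```

Carrier centre is about (0.555, 0.045), yaw about +0.5°. The big wing is at (0.5545, 0.105, 0.099). I'll move there around the microscope.

Call:
{"method": "servo_tool", "body": {"deltas": [[[85, 10, 55, 0, 0], [85, 22, 110, 0, 0], [85, 34, 165, 0, -1], [85, 48, 220, 0, -2], [85, 62, 275, 0, -3]]]}}

```text
time: 0.78
tool_pos: [0.3253, -0.29, 0.2499]
tool_rot: [-0.0, 0.998, 0.058, 0.0]
contact_force: [0.9, -0.0, 0.3]
gripper_width: 0.995
```

Call:
{"method": "servo_tool", "body": {"deltas": [[[85, 20, 55, 0, -1], [85, 50, 105, 0, -1], [85, 90, 145, 0, -1], [85, 130, 185, 0, -1], [85, 130, 185, 0, -1]]]}}

```text
time: 1.4
tool_pos: [0.4565, -0.1041, 0.2499]
tool_rot: [-0.0, 1.0, 0.011, -0.0]
contact_force: [-0.6, -0.3, -0.6]
gripper_width: 0.997
```

Call:
{"method": "servo_tool", "body": {"deltas": [[[85, 25, 53, 0, -0.1], [85, 50, 106, 0, -0.1], [85, 75, 159, 0, -0.1], [85, 99, 212, 0, -0.1], [85, 99, 212, 0, -0.1]]]}}

```text
time: 2.02
tool_pos: [0.5546, 0.107, 0.2497]
tool_rot: [-0.0, 1.0, 0.004, -0.001]
contact_force: [0.3, -0.6, -0.3]
gripper_width: 0.997
```

Run:
```python
from h import *
import cv2,json
s=state();c=calibration("wrist");print(s["tool_pos"],s["tool_rot"],s["joint_pos"])
cv2.imwrite("pics/wrist1.png",cv2.convertScaleAbs(grab_frame("wrist")[:,:,::-1],alpha=1.5))
json.dump({k:np.array(v).tolist() for k,v in c.items()},open("w1.json","w"))
print(s["ft_torque"],s["contact_force"])
```

```text
[0.5545756  0.10704488 0.24968552] [-3.15173468e-05  9.99989836e-01  4.46617390e-03 -6.16355677e-04] [ 5.88638897e-02 -8.92222578e-02  1.75401003e+00  1.30526222e-04
  1.47803234e+00  1.62071567e+00]
[-0.00450743  0.01439912  0.04315902] [ 0.25368265 -0.58174419 -0.34259036]
```

View pics/wrist1.png

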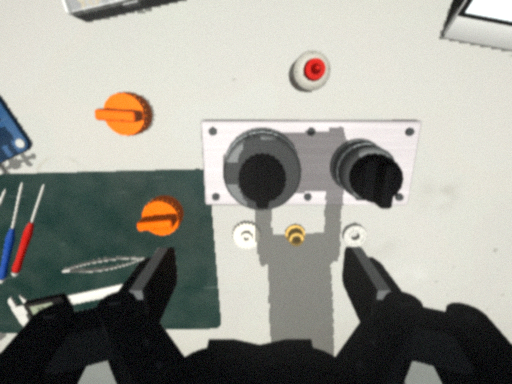

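Run:
```python
import cv2
a=cv2.imread("pics/wrist1.png")[115:220,195:325]
cv2.imwrite("pics/wz.png",cv2.resize(cv2.convertScaleAbs(a,alpha=2),None,fx=5.5,fy=5.5,interpolation=cv2.INTER_CUBIC))
```

```text
(no output)
```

View pics/wz.png

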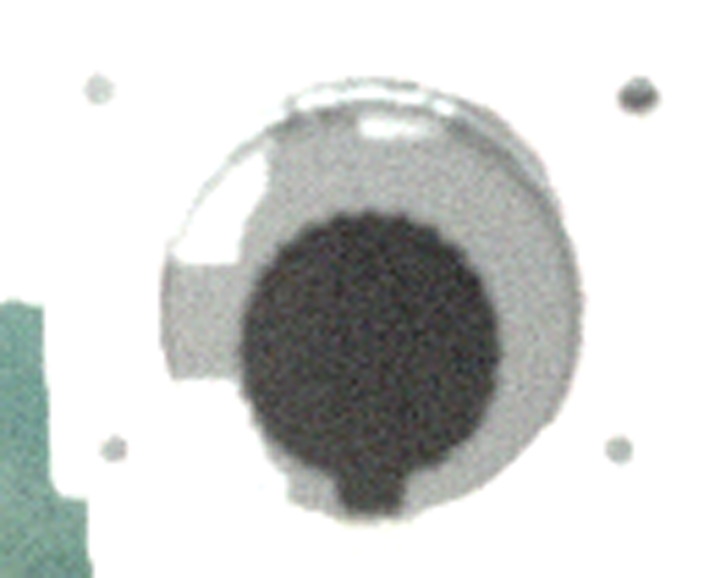

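Run:
```python
from h import *
import json
c=json.load(open("w1.json"))
f=lambda u,v,z:ray("wrist",(195+(u+.5)/5.5-.5,115+(v+.5)/5.5-.5),z,c).round(4)
print("screws",[f(*p,.012) for p in((98,88),(638,95),(113,449),(619,449))])
print("tank",f(370,315,.062),"skirt",f(371,342,.088),"wing end L/R",f(340,513,.11),f(404,513,.11))
```

```text
screws [array([0.5963, 0.1652, 0.012 ]), array([0.596 , 0.0449, 0.012 ]), array([0.5114, 0.1651, 0.012 ]), array([0.5127, 0.0441, 0.012 ])]
tank [0.5574 0.1046 0.062 ] skirt [0.5587 0.1046 0.088 ] wing end L/R [0.5333 0.1099 0.11  ] [0.5334 0.0986 0.11  ]
```

Call:
{"method": "servo_tool", "body": {"deltas": [[[85, 0, -1, -50, 0], [60, 0, -2, -100, 0], [40, 0, -2, -130, 0], [30, 0, -2, -139, 0], [30, 0, -2, -139, 0]]]}}

```text
time: 2.7
tool_pos: [0.5543, 0.1021, 0.1117]
tool_rot: [0.0, 1.0, 0.002, 0.0]
contact_force: [0.4, -0.4, -0.2]
gripper_width: 0.348
```

Run:
```python
from h import *
import cv2
s=state();print(s["tool_pos"],s["tool_rot"],s["gripper_width"],s["ft_torque"],s["contact_force"])
w=grab_frame("wrist")[:,:,::-1]; cv2.imwrite("pics/wrist2.png",cv2.convertScaleAbs(w,alpha=2))
a=grab_frame("side")[100:250,190:340,::-1]
cv2.imwrite("pics/side2.png",cv2.resize(cv2.convertScaleAbs(a,alpha=1.8),None,fx=4,fy=4,interpolation=cv2.INTER_CUBIC))
```

```text
[0.55429591 0.10207379 0.11169672] [1.10822796e-04 9.99998016e-01 1.98827432e-03 4.02881132e-05] 0.34839421715460545 [-0.00856247 -0.02518934  0.00532559] [ 0.35318961 -0.44133831 -0.16735555]
```

View pics/wrist2.png

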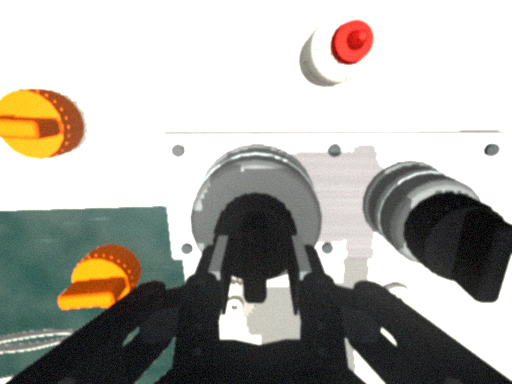

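View pics/side2.png

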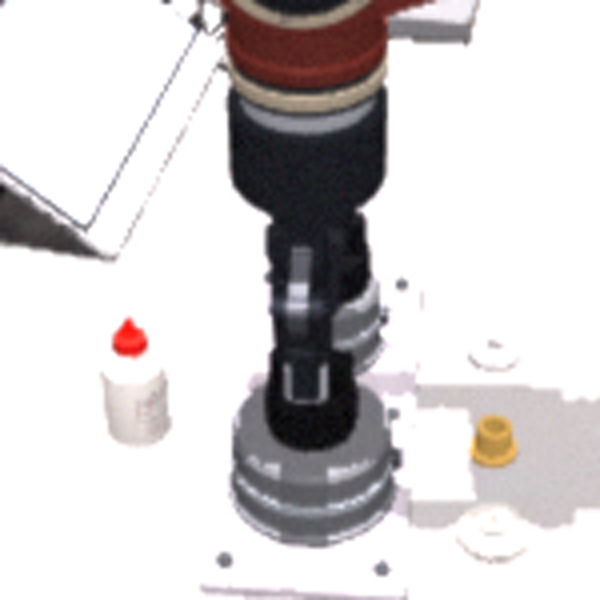

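The wrist picture shows the open pads with their midpoint at column 260 and the wing at about 257, roughly 1.3 mm towards +y. I'll correct that and close.

Call:
{"method": "servo_tool", "body": {"deltas": [[[20, 0, 1.5, 0, 0], [10, 0, 1.5, 0, 0], [5, 0, 1.5, 0, 0], [5, 0, 1.5, 0, 0], [5, 0, 1.5, 0, 0]]]}}

```text
time: 3.42
tool_pos: [0.5553, 0.1048, 0.1131]
tool_rot: [-0.0, 1.0, 0.003, 0.001]
contact_force: [0.2, -0.8, 5.5]
gripper_width: 0.126
```

Run:
```python
from h import *
s=state();print(s["tool_pos"],s["tool_rot"],s["gripper_width"],s["ft_torque"],s["contact_force"])
```

```text
[0.55530817 0.10483171 0.11306762] [-6.90758656e-05  9.99995156e-01  2.83756663e-03  1.27726171e-03] 0.1262940177172325 [ 0.02886985  0.15411386 -0.05081653] [ 0.24729744 -0.772457    5.50751918]
```

Call:
{"method": "servo_tool", "body": {"deltas": [[[5, 0, 0, 0, 0.25], [5, 0, 0, 0, 0.5], [5, 0, 0, 0, 0.5]]]}}

```text
time: 3.8
tool_pos: [0.5555, 0.1049, 0.113]
tool_rot: [-0.0, 1.0, 0.029, 0.001]
contact_force: [-1.2, 0.5, 5.1]
gripper_width: 0.124
```

```bash
cat > s.py <<'E'
from h import *
s=state();q=s["tool_rot"];print(s["time"],s["tool_pos"].round(4),"yaw",np.degrees(2*np.arctan2(q[2],q[1])).round(2),s["gripper_width"].round(3),s["ft_torque"].round(3),s["contact_force"].round(2),"j6",s["joint_pos"][5].round(4),s["joint_efforts"][5].round(3))
E
python3 s.py
```

```text
Traceback (most recent call last):
  File "s.py", line 2, in <module>
    s=state();q=s["tool_rot"];print(s["time"],s["tool_pos"].round(4),"yaw",np.degrees(2*np.arctan2(q[2],q[1])).round(2),s["gripper_width"].round(3),s["ft_torque"].round(3),s["contact_force"].round(2),"j6",s["joint_pos"][5].round(4),s["joint_efforts"][5].round(3))
                                                                                                                        ^^^^^^^^^^^^^^^^^^^^^^^^
AttributeError: 'float' object has no attribute 'round'
```

Call:
{"method": "servo_tool", "body": {"deltas": [[[5, 0, 0, 0, 0.15], [5, 0, 0, 0, 0.15]]]}}

```text
time: 4.05
tool_pos: [0.5555, 0.1049, 0.1131]
tool_rot: [-0.0, 0.999, 0.037, 0.002]
contact_force: [-0.4, -0.1, 5.5]
gripper_width: 0.121
```

```bash
python3 s.py
```

```text
Traceback (most recent call last):
  File "s.py", line 2, in <module>
    s=state();q=s["tool_rot"];print(s["time"],s["tool_pos"].round(4),"yaw",np.degrees(2*np.arctan2(q[2],q[1])).round(2),s["gripper_width"].round(3),s["ft_torque"].round(3),s["contact_force"].round(2),"j6",s["joint_pos"][5].round(4),s["joint_efforts"][5].round(3))
                                                                                                                        ^^^^^^^^^^^^^^^^^^^^^^^^
AttributeError: 'float' object has no attribute 'round'
```

```bash
sed -i 's/s\["gripper_width"\].round(3)/round(float(s["gripper_width"]),3)/' s.py; python3 s.py
```

```text
4.05 [0.5555 0.1049 0.1131] yaw 4.23 0.121 [0.061 0.037 0.01 ] [-0.4  -0.08  5.45] j6 1.5519 -0.002
```

Call:
{"method": "servo_tool", "body": {"deltas": [[[5, 0, 0, 0, 0.15], [5, 0, 0, 0, 0.15]]]}}

```text
time: 4.3
tool_pos: [0.5555, 0.1049, 0.113]
tool_rot: [-0.0, 0.999, 0.045, 0.002]
contact_force: [-0.2, -0.4, 5.6]
gripper_width: 0.124
```

```bash
python3 s.py
```

```text
4.3 [0.5555 0.1049 0.113 ] yaw 5.13 0.124 [ 0.068 -0.029  0.015] [-0.16 -0.36  5.61] j6 1.5362 -0.002
```

Call:
{"method": "servo_tool", "body": {"deltas": [[[5, 0, 0, 0, 0.15], [5, 0, 0, 0, 0.15]]]}}

```text
time: 4.55
tool_pos: [0.5555, 0.1049, 0.113]
tool_rot: [-0.0, 0.999, 0.053, 0.002]
contact_force: [-0.2, -0.3, 4.7]
gripper_width: 0.125
```

```bash
python3 s.py
```

```text
4.55 [0.5555 0.1049 0.113 ] yaw 6.03 0.125 [0.091 0.03  0.015] [-0.22 -0.32  4.7 ] j6 1.5205 -0.002
```

Call:
{"method": "servo_tool", "body": {"deltas": [[[5, 0, 0, 0, 0.2], [5, 0, 0, 0, 0.4], [5, 0, 0, 0, 0.4]]]}}

```text
time: 4.92
tool_pos: [0.5555, 0.1049, 0.113]
tool_rot: [-0.0, 0.997, 0.074, 0.002]
contact_force: [0.3, -0.3, 5.0]
gripper_width: 0.124
```

```bash
python3 s.py
```

```text
4.925 [0.5555 0.1049 0.113 ] yaw 8.43 0.124 [0.122 0.035 0.081] [ 0.29 -0.31  4.96] j6 1.4786 0.007
```

Call:
{"method": "servo_tool", "body": {"deltas": [[[5, 0, 0, 0, 0.3], [5, 0, 0, 0, 0.6], [5, 0, 0, 0, 0.6]]]}}

```text
time: 5.3
tool_pos: [0.5555, 0.1049, 0.1131]
tool_rot: [-0.0, 0.994, 0.105, 0.002]
contact_force: [-0.2, 0.0, 5.2]
gripper_width: 0.12
```

```bash
python3 s.py
python3 - <<'E'
from h import *
import cv2
w=grab_frame("wrist")[:,:,::-1]; cv2.imwrite("pics/wrist3.png",cv2.convertScaleAbs(w,alpha=2.5))
E
```

```text
5.3 [0.5555 0.1049 0.1131] yaw 12.04 0.12 [0.09  0.028 0.079] [-0.16  0.    5.17] j6 1.4156 0.024
```

View pics/wrist3.png

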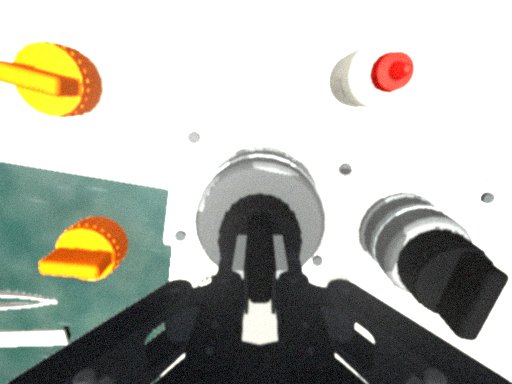

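The wing stays aligned between the pads at (259,265) and has turned 12° with under 0.1 N m. So anticlockwise loosens it. I'll continue to 60°.

Call:
{"method": "servo_tool", "body": {"deltas": [[[5, 0, 0, 0, 1], [5, 0, 0, 0, 2], [5, 0, 0, 0, 3], [5, 0, 0, 0, 4], [5, 0, 0, 0, 4]]]}}

```text
time: 5.98
tool_pos: [0.5555, 0.105, 0.113]
tool_rot: [0.0, 0.951, 0.31, 0.002]
contact_force: [-0.1, 0.2, 4.9]
gripper_width: 0.123
```

```bash
python3 s.py
```

```text
5.975 [0.5555 0.105  0.113 ] yaw 36.06 0.123 [0.077 0.09  0.034] [-0.09  0.18  4.92] j6 0.9962 -0.101
```

Call:
{"method": "servo_tool", "body": {"deltas": [[[5, 0, 0, 0, 1], [5, 0, 0, 0, 2], [5, 0, 0, 0, 3], [5, 0, 0, 0, 4], [5, 0, 0, 0, 4]]]}}

```text
time: 6.6
tool_pos: [0.5555, 0.105, 0.113]
tool_rot: [0.001, 0.866, 0.5, 0.001]
contact_force: [-0.6, 1.0, 5.4]
gripper_width: 0.124
```

```bash
python3 s.py;python3 - <<'E'
from h import *
import cv2
w=grab_frame("wrist")[:,:,::-1]; cv2.imwrite("pics/wrist4.png",cv2.convertScaleAbs(w,alpha=2.5))
E
```

```text
6.6 [0.5555 0.105  0.113 ] yaw 60.06 0.124 [0.1   0.134 0.025] [-0.58  1.04  5.4 ] j6 0.5774 -0.109
```

View pics/wrist4.png

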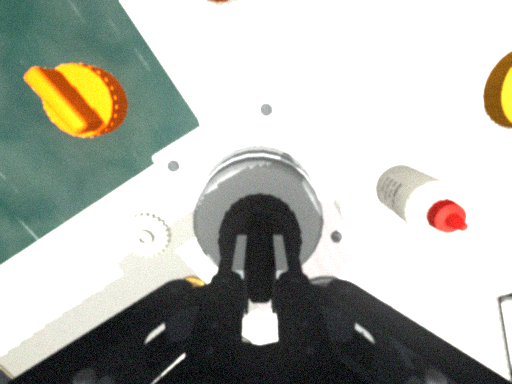

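The wing still sits between the pads, at 60° with no torque. I'll lift gently.

Call:
{"method": "servo_tool", "body": {"deltas": [[[5, 0, 0, 1, 0], [5, 0, 0, 3, 0], [5, 0, 0, 5, 0], [5, 0, 0, 5, 0]]]}}

```text
time: 7.15
tool_pos: [0.554, 0.105, 0.116]
tool_rot: [-0.0, 0.866, 0.5, -0.0]
contact_force: [0.7, 1.4, -1.4]
gripper_width: 0.124
```

```bash
python3 s.py
```

```text
7.15 [0.554 0.105 0.116] yaw 60.02 0.124 [ 0.475 -0.246 -0.015] [ 0.73  1.36 -1.36] j6 0.5781 0.008
```

Call:
{"method": "servo_tool", "body": {"deltas": [[[5, 0, 0, 5, 0], [5, 0, 0, 12, 0], [5, 0, 0, 20, 0], [5, 0, 0, 28, 0], [5, 0, 0, 28, 0]]]}}

```text
time: 7.78
tool_pos: [0.5549, 0.1044, 0.1457]
tool_rot: [0.001, 0.866, 0.5, 0.001]
contact_force: [0.5, 0.1, -0.1]
gripper_width: 0.125
```

```bash
python3 s.py
```

```text
7.775 [0.5549 0.1044 0.1457] yaw 60.0 0.125 [-0.027  0.016  0.001] [ 0.49  0.13 -0.14] j6 0.5782 -0.0
```

Call:
{"method": "servo_tool", "body": {"deltas": [[[5, 0, 0, 12, 0], [5, 0, 0, 24, 0], [5, 0, 0, 36, 0], [5, 0, 0, 45, 0], [5, 0, 0, 45, 0]]]}}

```text
time: 8.4
tool_pos: [0.5549, 0.1047, 0.1906]
tool_rot: [0.0, 0.866, 0.5, 0.001]
contact_force: [-0.4, -0.3, -1.1]
gripper_width: 0.125
```

```bash
python3 s.py;python3 - <<'E'
from h import *
import cv2
w=grab_frame("wrist")[:,:,::-1]; cv2.imwrite("pics/wrist5.png",cv2.convertScaleAbs(w,alpha=2.5))
a=grab_frame("side")[80:250,180:350,::-1]
cv2.imwrite("pics/side5.png",cv2.resize(cv2.convertScaleAbs(a,alpha=1.8),None,fx=3.5,fy=3.5,interpolation=cv2.INTER_CUBIC))
E
```

```text
8.4 [0.5549 0.1047 0.1906] yaw 60.01 0.125 [-0.02   0.007 -0.046] [-0.38 -0.26 -1.15] j6 0.5781 -0.0
```

View pics/wrist5.png

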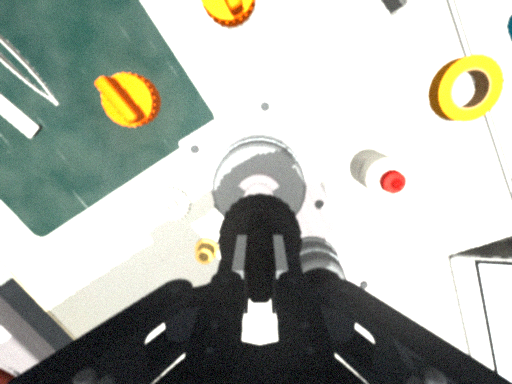

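View pics/side5.png

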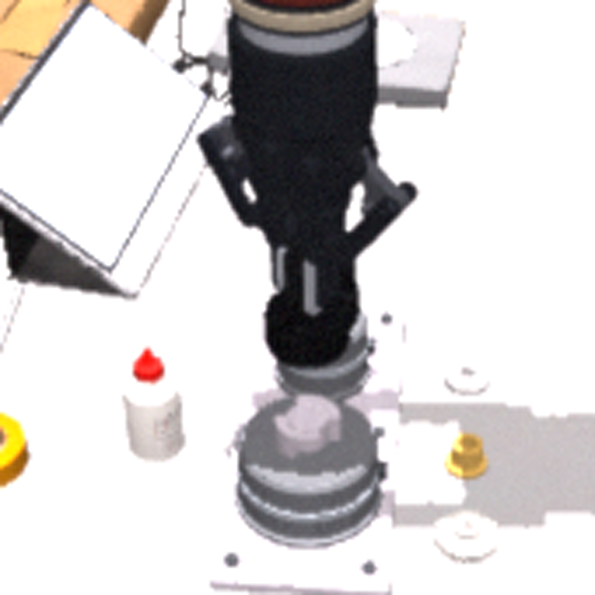

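The cap is in the gripper at side-view (310,325), and the bare neck shows on the wider tank at (307,425). I'll raise it a little more for margin and let it settle.

Call:
{"method": "servo_tool", "body": {"deltas": [[[5, 0, 0, 6, 0], [5, 0, 0, 12, 0], [5, 0, 0, 12, 0], [5, 0, 0, 12, 0], [5, 0, 0, 12, 0]]]}}

```text
time: 9.12
tool_pos: [0.5541, 0.1046, 0.201]
tool_rot: [-0.0, 0.866, 0.5, -0.0]
contact_force: [0.0, 0.3, -0.2]
gripper_width: 0.125
```

Call:
{"method": "servo_tool", "body": {"deltas": [[[5, 0, 0, 0, 0], [5, 0, 0, 0, 0], [5, 0, 0, 0, 0]]]}}

```text
time: 9.5
tool_pos: [0.5542, 0.1047, 0.2013]
tool_rot: [-0.0, 0.866, 0.5, -0.0]
contact_force: [-0.4, -0.3, -0.4]
gripper_width: 0.124
```

```bash
python3 s.py;python3 - <<'E'
from h import *
import cv2
a=grab_frame("side")[80:250,180:350,::-1]
cv2.imwrite("pics/side6.png",cv2.resize(cv2.convertScaleAbs(a,alpha=1.8),None,fx=3.5,fy=3.5,interpolation=cv2.INTER_CUBIC))
print(np.abs(state()["joint_vel"]).max())
E
```

```text
9.5 [0.5542 0.1047 0.2013] yaw 60.01 0.124 [-0.027  0.004  0.028] [-0.36 -0.34 -0.45] j6 0.5781 -0.0
0.0015683135182311574
```

View pics/side6.png

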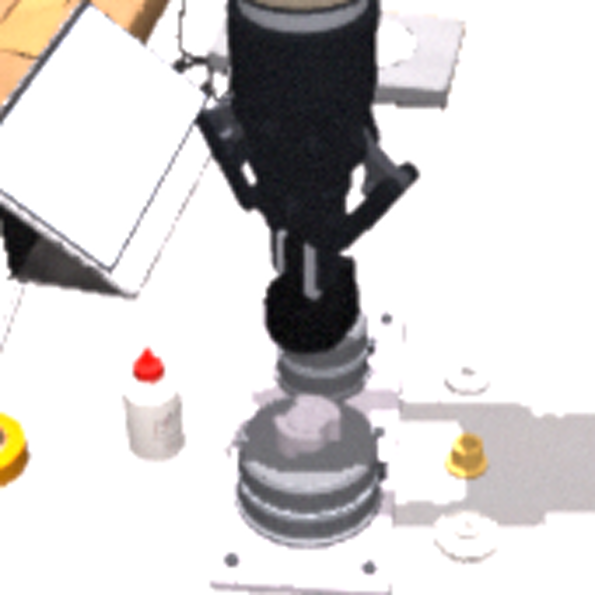

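The cap is held upright at (312,310), above its own tank's bare neck. The joints are at rest.

```bash
python3 -c "
from plant import *
print(job_done())"
```

```text
the job is handed in; nothing more can be done
None
```

The wider tank's cap is off and held in the gripper, upright and still, above its own tank. I handed the job in at about 9.5 s.

- **Which way it loosens:** I tried anticlockwise in small steps. The cap turned past the 3° play with at most about 0.08 N m and no stop, so the wider tank has the right-hand thread. I never turned it the other way.
- **Unscrewing and lifting:** I turned it 60° anticlockwise and lifted it straight up about 9 cm.
- **Last checks:**
  - The side picture shows the bare neck with the cap above it.
  - The gripper is about 10.6 mm open on the 12 mm wing.
  - Contact force is below 1 N, and joint speeds are near zero.
- **Readings that were off:**
  - The measured tool position differed from the commanded one by 1–2 mm at times.
  - About 5 N of upward force showed while gripping and turning; it went away once I lifted.
  - A side moment of about 0.5 N m showed for a moment at the start of the lift.
- **Not confirmed by picture:** The narrower tank's cap was never touched, but the held cap hides it in the last side picture, so I did not see it at the end.

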